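# Put the stone polisher in fast gear and start it

### The arm

A 7-joint arm with a two-finger parallel gripper is mounted at the origin on the work surface. World frame = base frame: x ahead of the robot, y to its left, z up, the work surface at z = 0. Lengths are in m, angles in rad, forces in N, time in s.
With the tool pointing down it reaches from about 0.4 to 0.9 m from the base axis. Payload 5.5 kg.
Tool frame: the origin (TCP) lies midway between the tips of the shut fingers; the grasp point (between the pads) lies 19 mm behind it (manip.grip_depth is the distance from the TCP to the grasp point, in m); z points along the fingers, x is the direction in which the jaws open and shut, and the axes are right-handed (so a half turn about z gives the same grasp; the last joint's range is limited). The gripper opens to 92 mm and grips with 3 to 60 N. Pads are 19 mm wide; open, the fingers measure 130 mm over their backs; the gripper's body (75 mm by 190 mm) begins 47 mm behind the grasp point.
Start: joints at [-0.956, 0.501, -0.427, 1.55, 0.221, 1.138, -0.21], TCP at [0.224, 0.61, 0.227] pointing down, gripper open.
Joint ranges: [-2.88, 2.88], [-0.31, 2.03], [-1.54, 1.56], [0.2, 2.42], [-1.41, 4.55], [0.19, 2.02], [-2.57, 2.57]. Speed limits (rad/s): [2.57, 2.57, 3.14, 3.14, 3.14, 3.14, 3.14].

### API

Orientations are given as a unit quaternion [x, y, z, w].
In Python, from bench import manip, effector, viewer gives the robot as it stands. Calls block until the motion is done:
- manip.move_pose(position, orientation): joint-space move of the TCP to a pose.
- manip.servo_line(position, ori=None, vel=0.15): straight line of the TCP; ori=None keeps the orientation; vel is the mean speed in m/s.
- manip.movej(angles): joint-space move.
- effector.open_jaws() and effector.close(f_grip=None): open the fingers fully, or close them until they stop; f_grip is the grip in N (None keeps the last).
- manip.sleep(seconds).
- manip.solve_ik(position, orientation): joint angles nearest the present ones, or None.
- viewer.get_image(name): name is "side" or "top" or "wrist"; returns the picture (384x512x3 uint8, red, green, blue); there is no depth.
- viewer.get_calibration(name): a dict with "vfov" (degrees; the focal length in pixels is half the picture's height over the tangent of half this angle, whatever the lens; pixels are square), "cx", "cy" (the principal point, pixels), "dist_coeffs" ([k1, k2, p1, p2, k3] as OpenCV has them; the pictures are not rectified), "eye" and "attitude" of the camera in the world. Camera axes: x right, y down, z forward; pixel columns grow to the right and rows downward; lengths in m; the calibration is good to about 2 mm. A picture is of the moment at which its call begins: read the wrist's pose just before it. get_calibration takes no time and is no camera call; for the wrist camera it gives the pose at the moment of the call.
A pose or a line that the arm cannot do raises manip.PlanningError and nothing moves.
- manip.hand_in(): hands the job in, once; it reports no verdict.
Readings, each from a call of its own:
- manip.current_clock(): time.
- manip.current_q(): joint angles.
- manip.current_joint_velocities(): joint speeds.
- manip.current_tau(): joint torques, N m.
- manip.current_tool_pos(): TCP position.
- manip.current_tcp_rot(): TCP orientation.
- manip.current_force(): force on the tool from outside, world axes, zero at the start.
- manip.current_wrist_torque(): the same for the moment, N m.
- manip.current_finger_gap(): finger opening in m.
Only numpy, scipy, OpenCV 4.12 (cv2) and the standard library are available. Lean on these libraries where they do the work, as an engineer would, in place of code of your own. Each camera call takes 0.05 s, during which the arm holds its last target.

### The job

Get the bench stone polisher running fast: push its gear lever with the fingertips from off, past the slow notch in the middle, until it is fully home at the second stop, then press the flat start button right down and let go. Do not grip anything, do not press the start button before the lever is home, do not press the mushroom-headed stop button at all, and leave the stones and everything else on the bench where they are.

Things in the scene. Friction and masses are not known exactly. Their poses are not given: they have to be found in the camera images.
- polisher: Bench stone polisher, fixed: grey box 260 (x) x 440 (y) x 100 mm high, origin at the centre of its underside, z up, -x its front towards the robot. A round lap wheel (224 across, top at 124) fills the +y half of its flat top; the -y half is the control panel with lever, start and stop buttons. Its place differs by some 15 cm and its yaw by 17 degrees.
- lever (a joint): Gear lever, rad about the vertical at lever_hinge: 0 off, 0.6 slow notch (first detent), 1.2 fast, the second, hard stop. Starts within 0.03 of off. Growing: clockwise from above, the grip goes towards the lap wheel (polisher's +y). Leaving off or the notch takes 5 to 10 N at the grip; past about 1.0 it snaps home, short of that it falls back. Cannot be lifted.
- lever_grip (a point): Centre of the upright black grip at the lever's end, 90 mm from the hinge axis: a flat-sided block 24 mm along the travel x 22 mm x 44 mm high, centre 138 mm and top 160 mm above the bench. It stands on a level steel arm 14 mm wide whose top is 116 mm above the bench. Only to be pushed: fingers pressing its front and back at once count as gripping.
- lever_hinge (a point): Point on the lever's vertical hinge axis, 112 mm above the bench, at (50, -115) mm in the polisher's x, y. At lever 0.6 the arm points from here along the polisher's -x. Two 18 mm high end pins stand 50 mm from the axis.
- start (a joint): Travel of the start button in m: 0 = up, 0.006 = right down (about 5 N, springs back).
- start_top (a point): Centre of the start button's flat top, 122 mm above the bench when up: black flat-topped round cap, 28 mm across, in a dark steel collar 44 mm across and 12 mm high on the panel's front edge. Start and stop may swap places (120 mm apart) from run to run.
- stop (a joint): Travel of the stop button in m: 0 = up, 0.006 = pressed (about 5 N).
- stop_top (a point): Centre of the stop button's top, 138 mm above the bench: black domed mushroom head, 44 mm across and wider than its stem, in a like collar. Taller and broader than the start button.
- pebble_lap: Bystander, loose: grey round pebble, 44 mm across and 22 high, lying on the polisher's lap wheel (mm); origin at the centre of its underside. Leave it alone.
- pebble_panel: Bystander, loose: dark pebble, 36 mm across and 18 high, lying at the far corner of the polisher's control panel (mm); origin at the centre of its underside. Leave it alone.
- bar: Bystander, loose: brown brick of polishing compound, 30 x 50 x 24 high, lying on the far edge of the control panel near the wheel (mm); origin at the centre of its underside. Leave it alone.
- tray: Bystander, loose: wooden tray of pebbles, 200 x 260 x 35 high, on the bench to the left (mm); origin at the centre of its underside. Leave it alone.
- tin: Bystander, loose: closed plain metal can, 76 across and 100 high, standing to the left near the robot (mm); origin at the centre of its underside. Leave it alone.
- brush: Bystander, loose: wooden-handled bench brush, 190 long and about 20 high, lying to the right, near the robot (mm); origin at the middle of its length, underside. Leave it alone.
- jar: Bystander, loose: closed amber glass jar, 68 across and 85 high, standing to the right (mm); origin at the centre of its underside. Leave it alone.
- block: Bystander, loose: cork sanding block, 100 x 60 x 30 high, lying to the right (mm); origin at the centre of its underside. Leave it alone.

How it is judged:
By the outcome, as a careful person would: the job done as asked, in the order asked, and still so for the second after the job is handed in, with the robot touching nothing.
It also fails if it takes over 48 s, if anything falls off the work surface, if the arm or the gripper's body presses on something with over 40 N, if the wrist force passes 120 N, or if a joint passes its speed limit or range.

## Working session

There is one attempt and no reset: what is moved stays moved. The work goes in short steps, each a Python script; the robot and the scene stay as the last script left them, time stands still between calls to the robot, and variables do not carry over. Pictures are saved under pics/ and viewed, and the job is handed in when it is done.

```bash
mkdir -p pics; ls
python3 - <<'E'
from bench import manip, effector, viewer
import cv2
for n in ["side","top","wrist"]:
    c=viewer.get_calibration(n); print(n,c)
    cv2.imwrite(f"pics/{n}0.png",viewer.get_image(n)[:,:,::-1])
print(manip.current_clock(),manip.current_tool_pos(),manip.current_tcp_rot(),manip.current_force())
E
```

```text
pics
side {'vfov': 54.34120869296373, 'cx': 254.28341336772615, 'cy': 196.3301110096141, 'dist_coeffs': array([-0.06773846,  0.        ,  0.        ,  0.        ,  0.        ]), 'eye': array([ 0.31375429, -0.6432249 ,  1.07733147]), 'attitude': array([ 0.9349716 , -0.13839295,  0.0522824 , -0.32240044])}
top {'vfov': 45.88986742177947, 'cx': 250.56068315216163, 'cy': 198.24898384693486, 'dist_coeffs': array([0.043973, 0.      , 0.      , 0.      , 0.      ]), 'eye': array([0.33685737, 0.09800989, 1.5577931 ]), 'attitude': array([ 0.71025954, -0.70063214,  0.05415074, -0.04139665])}
wrist {'vfov': 65.59199897831859, 'cx': 254.1245672066657, 'cy': 189.67142174279547, 'dist_coeffs': array([-0.07823116,  0.        ,  0.        ,  0.        ,  0.        ]), 'eye': array([0.16098468, 0.6337401 , 0.38401735]), 'attitude': array([0.81322835, 0.56793914, 0.07160781, 0.10477171])}
0.15 [0.22381522 0.60968847 0.22590882] [ 8.19927572e-01  5.72466787e-01 -6.35213065e-04  3.89189296e-04] [0.46660672 0.19970426 0.11418633]
```

View pics/side0.png

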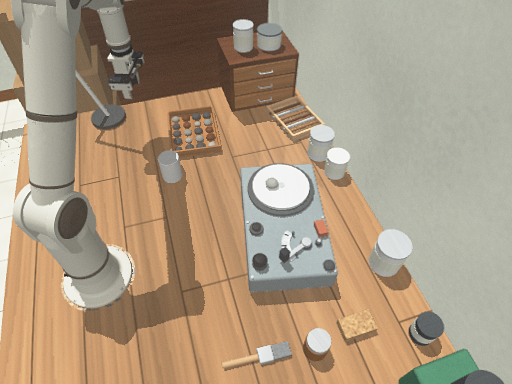

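View pics/top0.png

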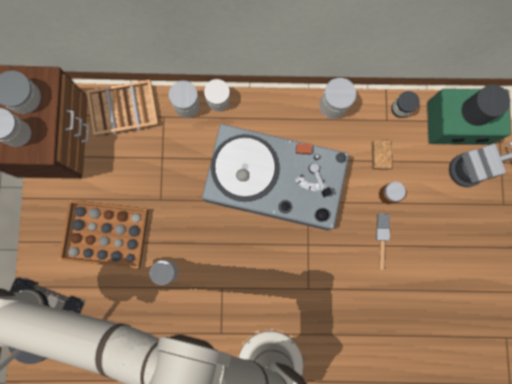

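View pics/wrist0.png

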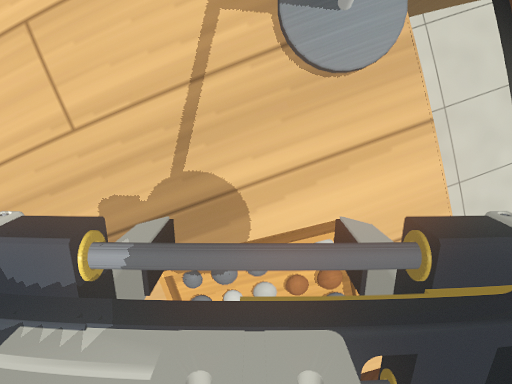

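The top and side views both show the polisher: the wheel is at top(244,168), the lever at about (318,180), and the buttons at (286,207) and (322,214). I'll enlarge these.

Run:
```python
import cv2
a=cv2.imread("pics/top0.png")[115:235,195:360]; cv2.imwrite("pics/topc.png",cv2.resize(a,None,fx=4.8,fy=4.8,interpolation=cv2.INTER_CUBIC))
a=cv2.imread("pics/side0.png")[155:300,230:345]; cv2.imwrite("pics/sidec.png",cv2.resize(a,None,fx=4,fy=4,interpolation=cv2.INTER_CUBIC))
```

```text
(no output)
```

View pics/topc.png

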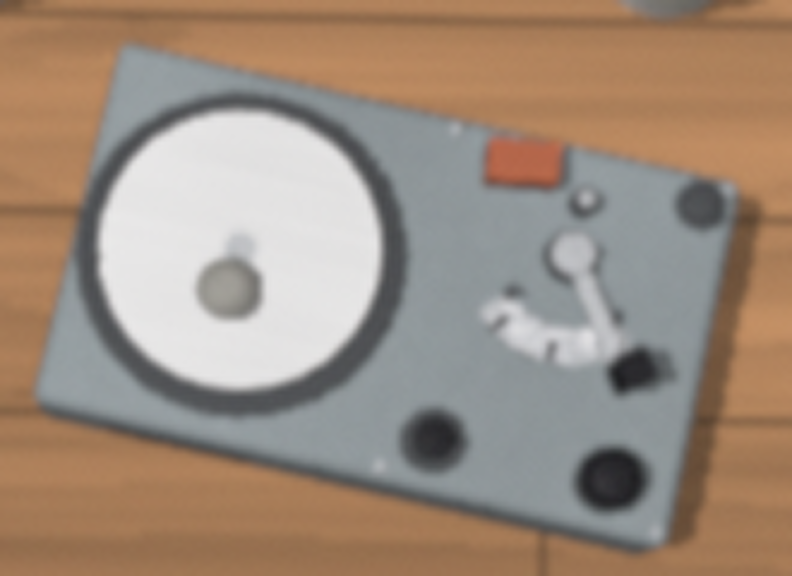

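View pics/sidec.png

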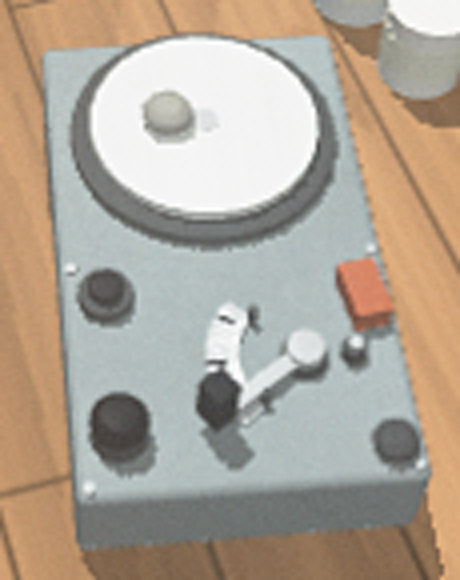

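```bash
cat > h.py <<'E'
import numpy as np, cv2
from scipy.spatial.transform import Rotation as R
from scipy.optimize import least_squares
def cam(c):
    f=192/np.tan(np.radians(c['vfov'])/2)
    return np.array([[f,0,c['cx']],[0,f,c['cy']],[0,0,1]]),np.array(c['dist_coeffs']),np.array(c['eye']),R.from_quat(c['attitude']).as_matrix()
def ray(c,p):
    K,d,e,A=cam(c); q=cv2.undistortPoints(np.array([[p]],float),K,d)[0,0]
    v=A@np.array([q[0],q[1],1]); return e,v/np.linalg.norm(v)
def atz(c,p,z):
    e,v=ray(c,p); return e+v*(z-e[2])/v[2]
def tri(obs):
    M=np.zeros((3,3));b=np.zeros(3)
    for c,p in obs:
        e,v=ray(c,p);P=np.eye(3)-np.outer(v,v);M+=P;b+=P@e
    x=np.linalg.solve(M,b); return x,[np.linalg.norm((np.eye(3)-np.outer(ray(c,p)[1],ray(c,p)[1]))@(x-c['eye'])) for c,p in obs]
def proj(c,X):
    K,d,e,A=cam(c); return cv2.projectPoints(((np.atleast_2d(X)-e)@A),np.zeros(3),np.zeros(3),K,d)[0][:,0]
E
python3 - <<'E'
from bench import viewer
from h import *
T=viewer.get_calibration('top');S=viewer.get_calibration('side')
t=lambda u,v:((u+.5)/4.8-.5+195,(v+.5)/4.8-.5+115)
s=lambda u,v:((u+.5)/4-.5+230,(v+.5)/4-.5+155)
pts={'hinge':((574,251),(306,346)),'grip':((634,369),(218,385)),'start':((433,438),(105,286)),'stop':((611,477),(120,415)),
'cBL':((125,45),(330,40)),'cBR':((735,185),(425,475)),'cFL':((40,405),(45,55)),'cFR':((658,543),(80,500))}
zs=dict(hinge=.12,grip=.16,start=.122,stop=.138,cBL=.1,cBR=.1,cFL=.1,cFR=.1)
loc=dict(hinge=(.05,-.115),cBL=(.13,.22),cBR=(.13,-.22),cFL=(-.13,.22),cFR=(-.13,-.22))
W={}
for k,(a,b) in pts.items():
    x,r=tri([(T,t(*a)),(S,s(*b))]); xt=atz(T,t(*a),zs[k]);xs=atz(S,s(*b),zs[k]); W[k]=(xt+xs)/2
    print(k,x.round(4),np.round(r,4),'top',xt[:2].round(4),'side',xs[:2].round(4))
def f(p):
    c,sn=np.cos(p[2]),np.sin(p[2])
    return np.concatenate([np.array([p[0]+c*l[0]-sn*l[1],p[1]+sn*l[0]+c*l[1]])-W[k][:2] for k,l in loc.items()])
r=least_squares(f,[.5,0,0]);print(r.x,r.fun.round(4));p=r.x
c,sn=np.cos(p[2]),np.sin(p[2])
for k in ('grip','start','stop','hinge'):
    d=W[k][:2]-p[:2];l=np.array([c*d[0]+sn*d[1],-sn*d[0]+c*d[1]]);print(k,'local',l.round(4))
    if k=='grip': g=l-np.array([.05,-.115]);print('lever angle',.6-np.arctan2(g[1],-g[0])*-1,np.linalg.norm(g))
E
```

```text
hinge [ 0.6399 -0.1321  0.1168] [0.0011 0.0011] top [ 0.6381 -0.1314] side [ 0.6399 -0.1339]
grip [ 0.5545 -0.1647  0.1559] [0.0017 0.0017] top [ 0.5521 -0.1636] side [ 0.5551 -0.167 ]
start [ 0.5115 -0.0371  0.1162] [0.0013 0.0013] top [ 0.5095 -0.0364] side [ 0.5116 -0.0408]
stop [ 0.4862 -0.1537  0.1291] [0.0017 0.0017] top [ 0.4836 -0.1519] side [ 0.4863 -0.1584]
cBL [0.7881 0.1749 0.0896] [0.0029 0.0029] top [0.782 0.175] side [0.7862 0.1664]
cBR [ 0.6914 -0.2468  0.0939] [0.0002 0.0002] top [ 0.6901 -0.2454] side [ 0.6888 -0.2492]
cFL [0.5352 0.2272 0.0934] [0.0036 0.0036] top [0.5307 0.227 ] side [0.5374 0.2212]
cFR [ 0.4454 -0.1915  0.0915] [0.0013 0.0013] top [ 0.4435 -0.1897] side [ 0.4456 -0.1955]
[ 0.6133864  -0.01094679 -0.21583521] [-0.0014 -0.0013  0.0034  0.0054  0.0038 -0.0064 -0.0006  0.0077 -0.0053
 -0.0054]
grip local [-0.0253 -0.1635]
lever angle 0.027451618749571693 0.08960997634900904
start local [-0.0945 -0.049 ]
stop local [-0.0946 -0.1683]
hinge local [ 0.0511 -0.1134]
```

```bash
cat >> h.py <<'E'
P=np.array([0.6134,-0.0109]);YAW=-0.2158
def w(l,z):
    c,s=np.cos(YAW),np.sin(YAW); return np.array([P[0]+c*l[0]-s*l[1],P[1]+s*l[0]+c*l[1],z])
def qdown(ang): # tool x at local angle ang
    c,s=np.cos(ang+YAW),np.sin(ang+YAW)
    return R.from_matrix(np.array([[c,s,0],[s,-c,0],[0,0,-1]]).T).as_quat()
H=np.array([.05,-.115])
def push(th,gap,r=.086,flip=0):
    a=th-.6; rad=np.array([-np.cos(a),np.sin(a)]);tan=np.array([np.sin(a),np.cos(a)])
    return H+r*rad-(.0215+gap)*tan, np.arctan2(rad[1],rad[0])+flip*np.pi
E
python3 - <<'E'
from bench import manip
from h import *
for fl in (0,1):
  for th in (0,.3,.6,.9,1.2):
    for z in (.127,.25):
      l,a=push(th,.02 if th==0 else 0,flip=fl); q=manip.solve_ik(w(l,z),qdown(a)); print(fl,th,z,None if q is None else np.round(q,2))
E
```

```text
0 0 0.127 [-0.46  0.82  1.13  1.78 -0.83  1.11 -1.8 ]
0 0 0.25 [-0.47  0.61  1.13  1.67 -0.58  1.24 -1.97]
0 0.3 0.127 [-0.63  0.95  1.35  1.86 -1.01  1.23 -1.99]
0 0.3 0.25 [-0.67  0.7   1.36  1.75 -0.71  1.3  -2.2 ]
0 0.6 0.127 [-0.69  0.93  1.35  1.89 -1.    1.21 -2.33]
0 0.6 0.25 [-0.73  0.67  1.36  1.78 -0.69  1.28 -2.55]
0 0.9 0.127 [ 1.04  0.87 -1.3   1.84  0.92  1.2   2.05]
0 0.9 0.25 [ 1.06  0.63 -1.3   1.73  0.63  1.28  2.25]
0 1.2 0.127 [ 0.26  0.45 -0.2   1.85  0.11  0.85  2.33]
0 1.2 0.25 [ 0.16  0.3  -0.07  1.74  0.02  1.1   2.41]
1 0 0.127 [ 0.1   0.52  0.26  1.76 -0.17  0.89  0.82]
1 0 0.25 [ 0.05  0.38  0.33  1.66 -0.13  1.12  0.8 ]
1 0.3 0.127 [ 0.05  0.46  0.24  1.84 -0.14  0.85  0.44]
1 0.3 0.25 [ 0.01  0.32  0.29  1.73 -0.1   1.1   0.41]
1 0.6 0.127 [ 0.03  0.44  0.21  1.87 -0.12  0.84  0.09]
1 0.6 0.25 [-0.    0.3   0.25  1.76 -0.08  1.09  0.05]
1 0.9 0.127 [-0.04  0.44  0.23  1.88 -0.13  0.84 -0.25]
1 0.9 0.25 [-0.05  0.29  0.24  1.77 -0.08  1.09 -0.3 ]
1 1.2 0.127 [-0.09  0.45  0.25  1.86 -0.14  0.85 -0.59]
1 1.2 0.25 [-0.1   0.31  0.25  1.75 -0.08  1.09 -0.64]
```

Run:
```python
from bench import manip, effector, viewer
from h import *
effector.close(5)
l,a=push(0,.035,flip=1)
manip.move_pose(w(l,.24),qdown(a))
c=viewer.get_calibration('wrist'); im=viewer.get_image('wrist')
cv2.imwrite('pics/wrist1.png',im[:,:,::-1]); cv2.imwrite('pics/top1.png',viewer.get_image('top')[:,:,::-1])
print(manip.current_clock(),manip.current_tool_pos(),w(l,.24),manip.current_finger_gap(),manip.current_force())
th=0.027
for n,p in dict(grip=w(H+.09*np.array([-np.cos(th-.6),np.sin(th-.6)]),.16),hinge=w(H,.12),start=w((-.095,-.05),.122),stop=w((-.095,-.17),.138)).items(): print(n,proj(c,p)[0].round(1))
import pickle;pickle.dump(c,open('c1.pkl','wb'))
```

```text
4.8417 [ 0.57938638 -0.21765444  0.23989398] [ 0.57906216 -0.21855445  0.24      ] 0.0004825209244105534 [ 0.17102648 -0.63907135 -0.34938835]
grip [247.4 125.4]
hinge [345.8 126.9]
start [256.5 -36.6]
stop [175.4  83.4]
```

View pics/wrist1.png

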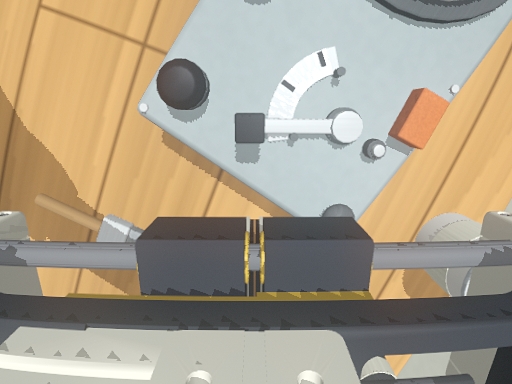

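The wrist view shows the grip top at (250,128) and the hinge at (346,126), close to the predictions of (247,125) and (346,127). The big dome at (182,84) is the stop button. Next I'll check how wide the fingers really are.

Run:
```python
from h import *
import pickle
c=pickle.load(open('c1.pkl','rb'))
l,a=push(0,.035,flip=1);q=R.from_quat(qdown(a)).as_matrix();t=np.array([.57939,-.21765,.2399])
for z in (0,-.02,-.047,-.066,-.09):
  print(z,[proj(c,t+q@np.array([x,y,z]))[0].round(0).tolist() for x,y in((0,0),(.019,.0095),(-.019,-.0095))])
im=cv2.imread('pics/wrist1.png')[190:310,120:390];cv2.imwrite('pics/w1c.png',cv2.resize(im,None,fx=2.9,fy=2.9))
im=cv2.imread('pics/top1.png')[100:300,220:420];cv2.imwrite('pics/t1c.png',cv2.resize(im,None,fx=3,fy=3))
```

```text
0 [[253.0, 235.0], [285.0, 250.0], [219.0, 220.0]]
-0.02 [[253.0, 251.0], [289.0, 268.0], [215.0, 233.0]]
-0.047 [[252.0, 280.0], [296.0, 299.0], [206.0, 259.0]]
-0.066 [[252.0, 308.0], [303.0, 329.0], [198.0, 284.0]]
-0.09 [[251.0, 360.0], [315.0, 384.0], [183.0, 332.0]]
```

View pics/w1c.png

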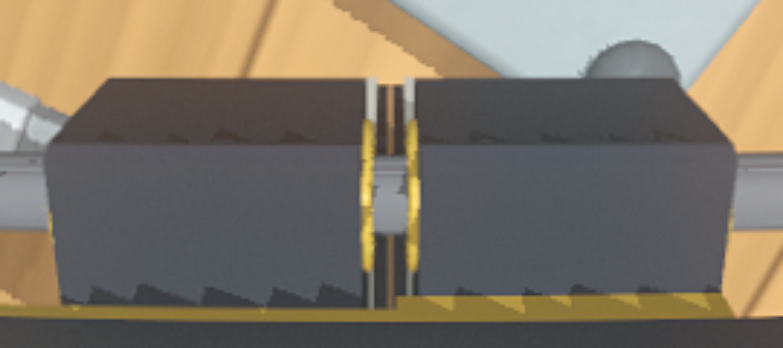

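The tips are hidden behind the wider carriers, which sit about 57 mm above them and so clear the grip top. Next I descend behind the lever and push it round in an arc, logging forces.

Run:
```python
from bench import manip, effector, viewer
from h import *
l,a=push(0,.035,flip=1)
manip.servo_line(w(l,.128),qdown(a),vel=.12)
print(manip.current_clock(),manip.current_force().round(1),manip.current_tool_pos().round(4))
for th in np.arange(0,1.1,.12):
    l,a=push(th,0,flip=1)
    manip.servo_line(w(l,.128),qdown(a),vel=.06)
    f=manip.current_force(); print(round(th,2),round(manip.current_clock(),2),f.round(1),manip.current_tool_pos().round(4),w(l,.128).round(4))
    if np.linalg.norm(f)>35: print('STOP');break
cv2.imwrite('pics/wrist2.png',viewer.get_image('wrist')[:,:,::-1])
```

```text
5.925 [-0.2  0.4 -0.1] [ 0.5797 -0.2189  0.1288]
0.0 6.66 [ 2.  -2.1 -1. ] [ 0.5664 -0.1865  0.1282] [ 0.5659 -0.1861  0.128 ]
0.12 6.98 [ 3.2 -5.8 -1.2] [ 0.5609 -0.1785  0.1284] [ 0.5602 -0.1772  0.128 ]
0.24 7.31 [-0.1 -0.3 -0.3] [ 0.5554 -0.1672  0.128 ] [ 0.5556 -0.1676  0.128 ]
0.36 7.63 [0.4 0.2 0.7] [ 0.5521 -0.1565  0.1278] [ 0.5522 -0.1575  0.128 ]
0.48 7.96 [-0.6  0.4 -0.1] [ 0.5501 -0.1468  0.128 ] [ 0.55   -0.1471  0.128 ]
0.6 8.28 [ 0.8 -0.3  0.8] [ 0.5491 -0.1368  0.128 ] [ 0.549  -0.1365  0.128 ]
0.72 8.61 [-0.8 -3.8  0.8] [ 0.5491 -0.1276  0.1281] [ 0.5493 -0.1259  0.128 ]
0.84 8.93 [-1.5 -4.5  0.3] [ 0.5506 -0.1161  0.128 ] [ 0.5509 -0.1154  0.128 ]
0.96 9.26 [-1.1  0.   0.3] [ 0.5544 -0.1038  0.128 ] [ 0.5538 -0.1051  0.128 ]
1.08 9.58 [ 0.7 -0.8 -0.3] [ 0.5581 -0.0948  0.128 ] [ 0.5578 -0.0953  0.128 ]
```

View pics/wrist2.png

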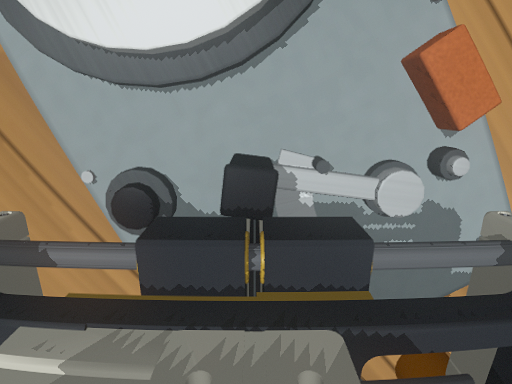

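The wrist view shows the grip at (248,188) and the arm near its end pin at (320,163), so it appears to have snapped home. I'll push gently on to the stop to confirm.

Run:
```python
from bench import manip, effector, viewer
from h import *
for th in (1.14,1.17,1.2,1.22,1.24):
    l,a=push(th,0,flip=1)
    manip.servo_line(w(l,.128),qdown(min(th,1.2)-.6+0 if False else a),vel=.03)
    f=manip.current_force(); print(th,round(manip.current_clock(),2),f.round(1),manip.current_tool_pos().round(4),w(l,.128).round(4))
    if np.linalg.norm(f)>12: print('STOP');break
```

```text
1.14 9.96 [-1.6 -0.   0.2] [ 0.5602 -0.0908  0.128 ] [ 0.5603 -0.0906  0.128 ]
1.17 10.21 [-0.5  1.1  1.2] [ 0.5616 -0.0884  0.128 ] [ 0.5616 -0.0883  0.128 ]
1.2 10.46 [ 0.4 -0.1  0.6] [ 0.5629 -0.0864  0.128 ] [ 0.563 -0.086  0.128]
1.22 10.71 [-3.4 -2.7  2.2] [ 0.5626 -0.0863  0.1279] [ 0.564  -0.0846  0.128 ]
1.24 10.96 [-7.4 -4.7  4.2] [ 0.5623 -0.0862  0.1278] [ 0.565  -0.0831  0.128 ]
```

The tip stalls against the hard stop, so the lever is home. Now I back off, lift and verify.

Run:
```python
from bench import manip, effector, viewer
from h import *
l,a=push(1.2,.03,flip=1)
manip.servo_line(w(l,.128),qdown(a),vel=.1)
manip.servo_line(w(l,.22),vel=.15)
c=viewer.get_calibration('wrist'); im=viewer.get_image('wrist')
cv2.imwrite('pics/wrist3.png',im[:,:,::-1])
cv2.imwrite('pics/side3.png',cv2.resize(viewer.get_image('side')[155:300,230:345,::-1],None,fx=4,fy=4,interpolation=cv2.INTER_CUBIC))
print(manip.current_clock(),manip.current_force())
for th in (1.1,1.15,1.2):print(th,[proj(c,w(H+r*np.array([-np.cos(th-.6),np.sin(th-.6)]),z))[0].round(1) for r,z in((.09,.16),(.05,.116))])
for n,p in dict(hinge=w(H,.12),start=w((-.095,-.05),.122)).items(): print(n,proj(c,p)[0].round(1))
for ang in (0,np.pi/2,.6-np.pi,-.6,-.3,0.3): 
  q=manip.solve_ik(w((-.095,-.05),.115),qdown(ang)); print(ang,None if q is None else np.round(q,2))
```

```text
12.3083 [ 0.65572441  0.12904415 -0.16349106]
1.1 [array([250.5, 148.5]), array([296.8, 138. ])]
1.15 [array([250. , 142.4]), array([296.7, 135.2])]
1.2 [array([249.8, 136.1]), array([296.7, 132.2])]
hinge [355.1 133. ]
start [174.6 165.6]
0 [-0.36  0.4   0.47  2.01 -0.25  0.78  0.04]
1.5707963267948966 [-0.11  0.37  0.16  2.01 -0.09  0.77  1.46]
-2.541592653589793 [-0.73  0.56  0.97  2.03 -0.61  0.88 -2.18]
-0.6 [-0.45  0.42  0.58  2.02 -0.32  0.79 -0.5 ]
-0.3 [-0.4   0.41  0.52  2.02 -0.29  0.78 -0.23]
0.3 [-0.31  0.4   0.41  2.01 -0.22  0.77  0.31]
```

View pics/wrist3.png

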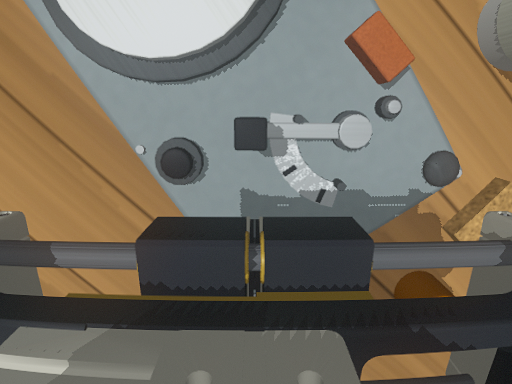

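View pics/side3.png

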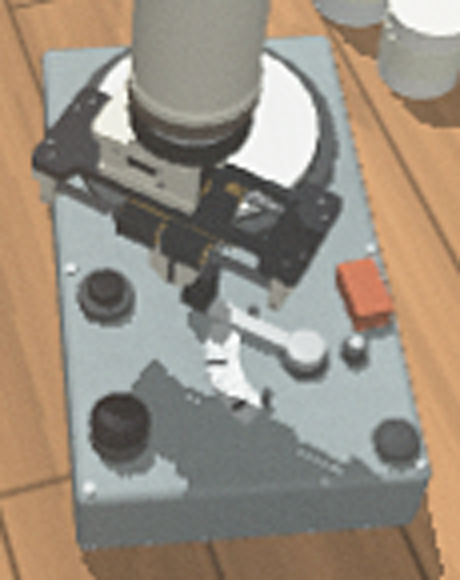

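The lever is home: the grip is at (250,133) against a prediction of (250,136) for 1.2 rad, and the arm rests at the end pin. The flat start button's cap is at (177,162). I'll press it now.

Run:
```python
from bench import manip, effector, viewer
from h import *
c=viewer.get_calibration('wrist')
x=atz(c,(177,162),.122); p0=w((-.095,-.05),.122); print(x.round(4),p0.round(4))
x=(x+p0)/2
q=qdown(-.6)
manip.servo_line([x[0],x[1],.22],q,vel=.15)
manip.servo_line([x[0],x[1],.130],q,vel=.12)
print(manip.current_clock(),manip.current_force().round(1))
for z in np.arange(.124,.1089,-.0015):
    manip.servo_line([x[0],x[1],z],q,vel=.03)
    f=manip.current_force(); print(round(z,4),round(manip.current_clock(),2),f.round(1),manip.current_tool_pos()[2].round(4))
    if f[2]>14: break
manip.sleep(.3); f=manip.current_force(); print(f.round(1),manip.current_tool_pos().round(4))
cv2.imwrite('pics/side4.png',cv2.resize(viewer.get_image('side')[155:300,230:345,::-1],None,fx=4,fy=4,interpolation=cv2.INTER_CUBIC))
```

```text
[ 0.5134 -0.0392  0.122 ] [ 0.5099 -0.0394  0.122 ]
13.85 [ 0.2 -0.2 -0.1]
0.124 14.2 [-0.5 -0.7 -0.2] 0.1241
0.1225 14.45 [-0.1 -0.1 -0.7] 0.1225
0.121 14.7 [-0.5 -0.5  3.3] 0.1211
0.1195 14.95 [-0.5  0.1  3.5] 0.1196
0.118 15.2 [0.5 0.7 3.1] 0.1181
0.1165 15.45 [-0.3  0.3  4.8] 0.1166
0.115 15.7 [-3.9 -0.7 15.7] 0.1161
[-4.   0.  15.9] [ 0.5119 -0.0393  0.1161]
```

View pics/side4.png

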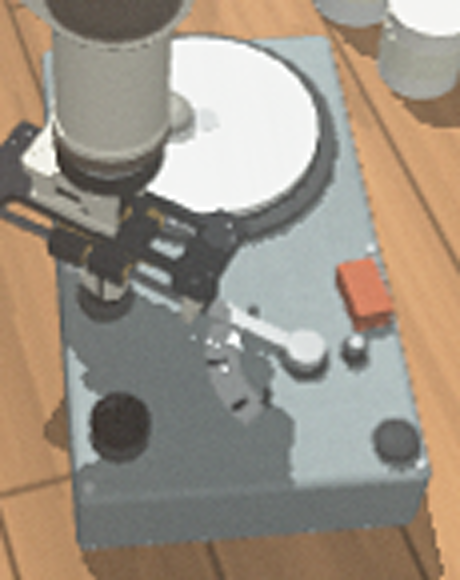

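The button bottomed out at z = 0.116 with 16 N, and the side view shows the tips on the start cap at (103,285). Now I release it and check.

Run:
```python
from bench import manip, effector, viewer
from h import *
p=manip.current_tool_pos()
manip.servo_line([p[0],p[1],.24],vel=.12)
manip.servo_line([p[0]-.07,p[1]+.03,.26],vel=.15)
manip.sleep(.3)
cv2.imwrite('pics/wrist5.png',viewer.get_image('wrist')[:,:,::-1])
cv2.imwrite('pics/top5.png',viewer.get_image('top')[:,:,::-1])
cv2.imwrite('pics/side5.png',viewer.get_image('side')[:,:,::-1])
print(manip.current_clock(),manip.current_force().round(2))
```

```text
18.3667 [-0.03  0.33 -0.8 ]
```

View pics/wrist5.png

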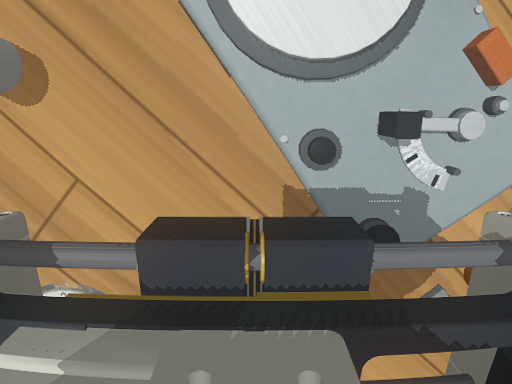

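View pics/side5.png

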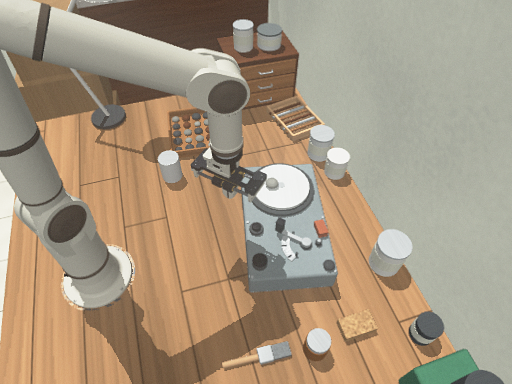

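View pics/top5.png

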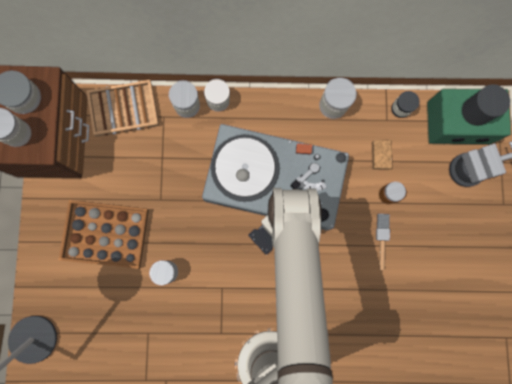

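The lever is still home, with the wrist view showing its grip at (400,124) and arm against the end pin. The start button is up at (320,150), and the bystanders sit where they did at the start. I'm handing in.

```bash
python3 -c "
from bench import manip
print(manip.hand_in(),manip.current_clock())"
```

```text
the job is handed in; nothing more can be done
the job is handed in; nothing more can be done
```

I pushed the gear lever with the shut fingertips from off, past the slow notch, to the second stop, then pressed the flat start button and let go. The job was handed in at about 18.4 s of the 48 s allowed.

- **Lever:** The push took about 7 N at most to get over the detents. At 1.2 rad the fingertips stalled against the hard stop at about 10 N. The pictures taken before and after the start press show the arm still against its end pin.
- **Start button:** It bottomed out at z = 0.116 m, which is the full 6 mm of travel, under about 16 N. In the last wrist picture it looks up again.
- **Everything else:** I never went near the stop button. The last pictures show the pebbles, bar, tray, tin, brush, jar and block where they started, and the robot clear with the wrist force back to about zero.
- **Disagreements:** Heights measured from the top and side cameras came out about 3–10 mm below the stated ones. Sideways positions from those two cameras differed by 2–9 mm, so I averaged them. The wrist camera then agreed to about 3 mm, and no check failed.
- **Not confirmed:** The pictures do not show whether the lap wheel is turning, so I judged the start only by the button's full travel.

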